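# Draw a valve stem 10 mm against its return spring and hold it for the reading

## Robot

A 6-joint arm with a two-finger parallel gripper is mounted at the origin on the work surface; the furniture and walls round the work are solid. World frame = base frame: x ahead of the robot, y to its left, z up, the work surface at z = 0. Lengths are in m, angles in degrees, forces in N, time in s.
With the tool pointing down it reaches from about 0.325 to 0.85 m from the base axis. Payload 4.4 kg.
Tool frame: the origin (TCP) lies midway between the tips of the shut fingers; the grasp point (between the pads) lies 19 mm behind it; z points along the fingers, y is the line along which they close (so a half turn about z gives the same grasp; the last joint's range is limited). The gripper opens to 94 mm and grips with 3 to 60 N. Pads are 16 mm wide; open, the fingers measure 119 mm over their backs; the gripper's body (75 mm by 177 mm) begins 78 mm behind the grasp point.
Start: joints at [-81.904, 11.837, 88.321, -0, 79.842, -8.623], TCP at [0.165, -0.551, 0.205] pointing down, gripper open.
Joint ranges: [-156.59, 156.59], [-49.26, 127.26], [12.9, 141.05], [-63.56, 243.56], [4.71, 150.69], [-161.64, 161.64]. Speed limits (degrees/s): [159.86, 159.86, 180, 180, 180, 180].

## Interface

Orientations are given as a 3x3 rotation matrix whose columns are the frame's x, y, z axes.
In Python, from bench import ctrl gives the robot as it stands.
- The arm moves only by the tool carry_out, never from a script. Its argument "plan" is a list of rows, each an object with "delta_pos": the shift along the tool's x, y, z in mm, a list of three; "yaw": the turn about the tool's z in rad. A call has 1 to 5 rows; each row is the pose to reach, as a shift and turn from the pose commanded when the call began, along the tool's axes at that moment; what a row does not reach only later rows make up. A row lasts 1/10 s, in which the tool goes at most 50 mm and 8.59 degrees, less where a joint would pass 70% of its speed; a pose out of reach is approached as far as the arm can. A call with a gripper value outside its range is refused whole. "grip" is the closure, from 0 (fully open) to 1 (shut), set as the call begins (left out, the last holds). The fingers move at their own pace and stop on an object; "newtons" is the grip in N (left out, the last holds). Time passes only in rows, so rows that repeat a pose let the fingers close. It gives the time, the measured TCP pose, the force, the opening and the grip force at its end, in the units of the state.
- ctrl.get_state(): the state, without advancing time (a new reading comes with each control period).
- ctrl.get_image(name): name is "side" or "top" or "wrist"; returns a dict with "color" (480x640x3 uint8, red, green, blue), "intrinsics" (3x3 intrinsics, pixels), "T" (4x4, takes a point from camera to world coordinates). Camera axes: x right, y down, z forward; pixel columns grow to the right and rows downward; lengths in m; the calibration is good to about 2 mm. A picture is of the moment at which its call begins. There is no depth.
- ctrl.hand_in(): hands the job in; it is judged then, once.
The state is a dict: "time": time; "joint_positions": joint angles; "qvel": joint speeds; "joint_torque": joint torques, N m; "tool_pos": TCP position; "ee_rot": TCP orientation; "wrist_force": force on the tool from outside, world axes, zero at the start; "wrist_torque": the same for the moment, N m; "opening": finger opening in m; "gripper_force": force on a finger pad.
Only numpy, scipy, OpenCV 4.12 (cv2) and the standard library are available. Lean on these libraries where they do the work, as an engineer would, in place of code of your own. Each camera call takes 0.05 s, during which the arm holds its last target. There are 200 camera calls.

## Task

The return spring of the valve clamped in the fixture is being checked. Grip the brass head of its stem and lift it straight up through its free play until you feel the spring take up, then draw it 10 mm further against the spring and finish holding it there, still gripped, so that the spring force can be read. Keep the pull in line with the bore so that the stem does not bind in its guide, never force it, and leave the finished valve and the grease pot where they stand.

Things in the scene. Friction and masses are not known exactly. Their poses are not given: they have to be found in the camera images.
- valve: the holding fixture with the valve, fixed to the table: aluminium base plate 120 x 76 x 12 mm (long side along its x), grey nest block, two dark strap clamps along x (to 62 mm high), and an upright steel valve body 35 mm across whose top is a brass hexagon nut (the gland). Origin at the centre of the plate's underside, z up along the bore axis. The seat on which the stem rests lies 38 mm above the origin.
- gland: the brass gland nut (37 mm across corners, 16 mm high) that guides the rod; fixed to the valve. Origin at the centre of its underside, 92 mm above the valve's origin; its top is 108 mm above the valve's origin. Its hole is 15.2 mm wide for the 14 mm rod.
- gland_top (a point): centre of the gland's top face, on the bore axis, 108 mm above the table
- stem: the loose stem, upright in the valve, resting on its seat at the start; about 0.12 kg. From its origin (centre of the underside, z up along the stem): piston 24 mm across from 0 to 14 mm (hidden in a 25.4 mm bore), steel rod 14 mm across up to 88 mm, brass pull head 18 mm across from 88 to 118 mm, button 13 mm across to 123 mm. Seated, 18 mm of bare rod shows above the gland.
- stem_head (a point): centre of the brass pull head (18 mm across, 30 mm high), 103 mm above the stem's origin; grip here. The stem lifts freely through its play (3 to 21 mm, hidden, differs in every valve), then its piston meets a sprung cup inside: suddenly 5 N more, growing 0.8 N per mm. The spring goes solid 14 mm past the take-up. Let go, the stem drops to its seat.
- finished_valve: bystander: finished valve head with a black cap, 50 mm across, 124 mm high, standing on the table behind the fixture on the left, by an empty black nest block; origin at the centre of its underside
- grease_pot: bystander: white pot with a blue lid, 45 mm across, 52 mm high, behind the fixture; origin at the centre of its underside
Mind the look-alikes: they are no part of the job. What is shaped like the stem but blue, orange or purple is not meant.

How it is judged:
By the outcome, as a careful person would: the job done as asked, in the order asked, and still so for the second after the job is handed in, while the arm keeps its last pose, push and grip.
It also fails if it takes over 45 s, if anything falls off the work surface, if the arm or the gripper's body presses on something with over 40 N, if the wrist force passes 120 N, or if a joint passes its speed limit or range.

## Working session

There is one attempt and no reset: what is moved stays moved. The work goes in short steps, Python scripts to look and compute and a tool call to move; the robot and the scene stay as the last step left them, time stands still between calls to the robot, and variables do not carry over. Pictures are saved under pics/ and viewed, at most 10 in all, crops included, and the job is handed in when it is done.

Besides the shell and the picture viewer there is one more tool, called after "Emit:" by a JSON object that holds its "method" and its "body". carry_out: Moves the arm, as the interface text tells. Its arguments: {"type":"object","properties":{"plan":{"type":"array","items":{"type":"object","properties":{"delta_pos":{"type":"array","items":{"type":"number"}},"yaw":{"type":"number"}}}},"grip":{"type":"number"},"newtons":{"type":"number"}},"required":["plan"]}

```bash
mkdir -p pics
python3 - <<'E'
from bench import ctrl
import cv2,numpy as np
s=ctrl.get_state();print(s)
for n in("top","side"):
    d=ctrl.get_image(n);cv2.imwrite(f"pics/{n}0.png",d["color"][:,:,::-1]);np.savez(f"{n}0.npz",**d);print(n,d["intrinsics"].round(1).tolist(),d["T"].round(3).tolist())
E
```

```text
{'time': 0.0, 'joint_positions': array([-8.19040924e+01,  1.18843745e+01,  8.84014053e+01, -1.19033813e-03,
        7.98416794e+01, -8.62320001e+00]), 'qvel': array([ 0.03710556, -0.05843803,  0.05523702,  0.11120907, -0.01317994,
       -0.08730272]), 'joint_torque': array([-8.26832074e-04, -3.70876157e+01, -2.81418836e+01,  6.94605033e-02,
        3.62802367e-02, -1.95866619e-04]), 'tool_pos': array([ 0.16528486, -0.54991329,  0.20431766]), 'ee_rot': array([[ 9.57725601e-01,  2.87683093e-01, -3.33534874e-04],
       [ 2.87683116e-01, -9.57723126e-01,  2.19953122e-03],
       [ 3.13333882e-04, -2.20249971e-03, -9.99997525e-01]]), 'wrist_force': array([0.67710502, 0.49668778, 0.83629921]), 'wrist_torque': array([0.06989349, 0.02051672, 0.00400072]), 'gripper_force': 0.0, 'opening': 0.09384169403095892}
top [[468.5, 0.0, 323.9], [0.0, 468.5, 237.8], [0.0, 0.0, 1.0]] [[0.02, -0.987, 0.157, 0.384], [-1.0, -0.017, 0.022, -0.068], [-0.019, -0.157, -0.987, 0.942], [0.0, 0.0, 0.0, 1.0]]
side [[522.8, 0.0, 319.8], [0.0, 522.8, 243.2], [0.0, 0.0, 1.0]] [[-0.995, -0.066, 0.07, 0.436], [-0.096, 0.626, -0.774, 0.597], [0.008, -0.777, -0.629, 0.633], [0.0, 0.0, 0.0, 1.0]]
```

View pics/top0.png

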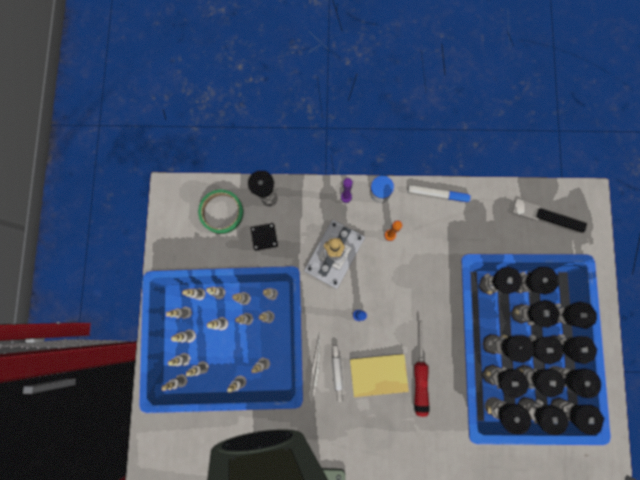

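View pics/side0.png

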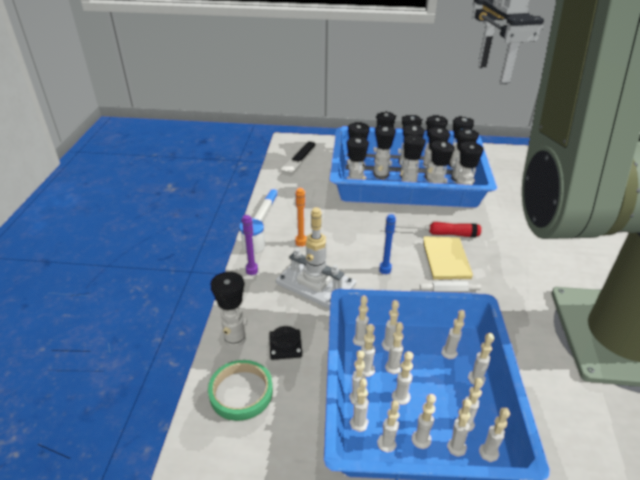

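Run:
```python
import cv2,numpy as np
for n,(x0,y0,w,h) in dict(top=(290,205,120,90),side=(265,190,120,120)).items():
    d=np.load(f"{n}0.npz");c=d["color"][y0:y0+h,x0:x0+w,::-1]
    cv2.imwrite(f"pics/{n}c.png",cv2.resize(c,None,fx=5,fy=5,interpolation=cv2.INTER_CUBIC))
a=cv2.imread("pics/topc.png");b=cv2.imread("pics/sidec.png")
o=np.zeros((600,800,3),np.uint8);o[:300,:400]=cv2.resize(a,(400,300));o[:400,400:]=cv2.resize(b,(400,400));cv2.imwrite("pics/both.png",o)
```

```text
(no output)
```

View pics/both.png

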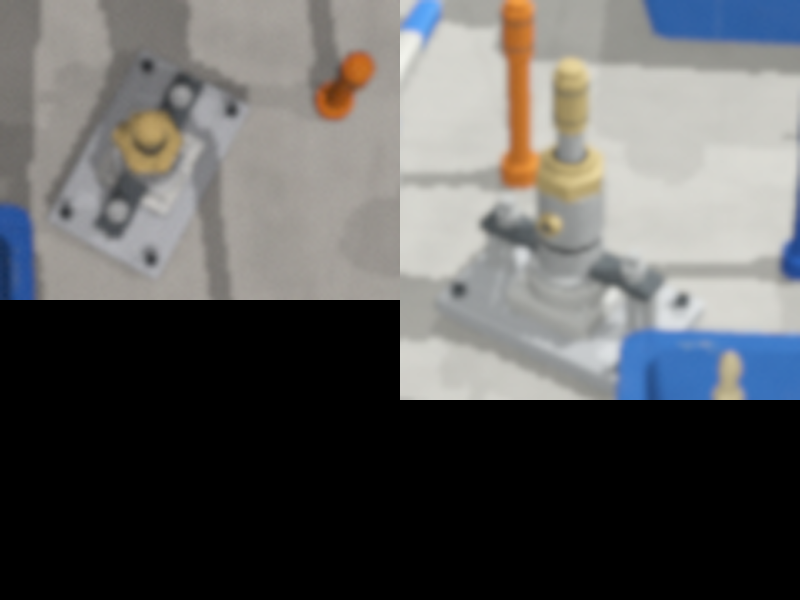

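The crop shows the brass head in side view centred near (316.3, 220.6), button top at (316.3, 208.6). In the top view the button is near (335, 242.5), plate corners about (332,220), (364.5,236.5), (336.5,287.5), (305,269.5), and the orange look-alike's top near (397,226).

```bash
cat > h.py <<'E'
import numpy as np
def ray(d,u,v):
    T=d["T"];K=d["intrinsics"];r=T[:3,:3]@np.linalg.inv(K)@[u,v,1];return T[:3,3],r/np.linalg.norm(r)
def onz(d,u,v,z):
    o,r=ray(d,u,v);return o+r*(z-o[2])/r[2]
def tri(a,b):
    A=sum(np.eye(3)-np.outer(r,r) for o,r in(a,b));B=sum((np.eye(3)-np.outer(r,r))@o for o,r in(a,b));return np.linalg.solve(A,B)
E
python3 - <<'E'
from h import *
t=np.load("top0.npz");s=np.load("side0.npz")
np.set_printoptions(precision=4,suppress=True)
print("side head",onz(s,316.3,220.6,.141),"gland",onz(s,316.6,238.6,.108),"button",onz(s,316.3,208.6,.161))
print("top button",onz(t,335,242.5,.161),"tri",tri(ray(s,316.3,208.6),ray(t,335,242.5)))
c=[onz(t,*p,.012) for p in((332,220),(364.5,236.5),(336.5,287.5),(305,269.5))]
print("plate",np.array(c),np.mean(c,0),[np.linalg.norm(c[i]-c[i-1]) for i in range(4)])
print("orange",onz(t,397,226,.12))
E
```

```text
side head [ 0.5013 -0.0646  0.141 ] gland [ 0.5002 -0.0604  0.108 ] button [ 0.5018 -0.069   0.161 ]
top button [ 0.5005 -0.0699  0.161 ] tri [ 0.5012 -0.0699  0.1603]
plate [[ 0.5686 -0.0633  0.012 ]
 [ 0.5359 -0.1292  0.012 ]
 [ 0.4329 -0.0746  0.012 ]
 [ 0.4674 -0.0113  0.012 ]] [ 0.5012 -0.0696  0.012 ] [np.float64(0.11384363738455124), np.float64(0.07351680264056255), np.float64(0.11663190303109185), np.float64(0.07204493397558388)]
orange [ 0.5382 -0.1797  0.12  ]
```

Emit:
{"method": "carry_out", "body": {"plan": [{"delta_pos": [36,-28.5,0]},{"delta_pos": [72,-57,0]},{"delta_pos": [108,-85.5,0]},{"delta_pos": [144,-114,0]},{"delta_pos": [180,-142.5,0]}], "grip": 0}}

```text
schema error: expected keys delta_pos, yaw
```

Emit:
{"method": "carry_out", "body": {"plan": [{"delta_pos": [36,-28.5,0]},{"delta_pos": [72,-57,0]},{"delta_pos": [108,-85.5,0]},{"delta_pos": [144,-114,0]},{"delta_pos": [180,-142.5,0]}]}}

```text
schema error: expected keys delta_pos, yaw
```

Emit:
{"method": "carry_out", "body": {"plan": [{"delta_pos": [35,-28,0]},{"delta_pos": [70,-55,0]},{"delta_pos": [100,-80,0]},{"delta_pos": [100,-80,0]},{"delta_pos": [100,-80,0]}]}}

```text
schema error: expected keys delta_pos, yaw
```

Emit:
{"method": "carry_out", "body": {"plan": [{"delta_pos": [36,-28.5,0],"yaw": 0},{"delta_pos": [72,-57,0],"yaw": 0},{"delta_pos": [108,-85.5,0],"yaw": 0},{"delta_pos": [144,-114,0],"yaw": 0},{"delta_pos": [180,-142.5,0],"yaw": 0}], "grip": 0}}

```text
time: 0.6
tool_pos: [0.2973, -0.3605, 0.205]
ee_rot: [[0.958, 0.287, -0.0], [0.287, -0.958, 0.001], [0.0, -0.001, -1.0]]
wrist_force: [-0.0, -0.8, 0.3]
opening: 0.0942
gripper_force: 0.0
```

Emit:
{"method": "carry_out", "body": {"plan": [{"delta_pos": [36,-28.5,0],"yaw": 0},{"delta_pos": [72,-57,0],"yaw": 0},{"delta_pos": [108,-85.5,0],"yaw": 0},{"delta_pos": [144,-114,0],"yaw": 0},{"delta_pos": [180,-142.5,0],"yaw": 0}]}}

```text
time: 1.1
tool_pos: [0.4287, -0.1723, 0.2052]
ee_rot: [[0.958, 0.288, -0.0], [0.288, -0.958, 0.0], [-0.0, -0.0, -1.0]]
wrist_force: [0.4, -1.2, 0.3]
opening: 0.094
gripper_force: 0.0
```

Emit:
{"method": "carry_out", "body": {"plan": [{"delta_pos": [35,-28,0],"yaw": 0},{"delta_pos": [70,-55,0],"yaw": 0},{"delta_pos": [100,-80,0],"yaw": 0},{"delta_pos": [100,-80,0],"yaw": 0},{"delta_pos": [100,-80,0],"yaw": 0}]}}

```text
time: 1.6
tool_pos: [0.5006, -0.0682, 0.2048]
ee_rot: [[0.957, 0.29, -0.002], [0.29, -0.957, -0.0], [-0.002, -0.0, -1.0]]
wrist_force: [-0.2, -0.3, -0.1]
opening: 0.0938
gripper_force: 0.0
```

Run:
```python
from bench import ctrl
import cv2,numpy as np
from h import *
np.set_printoptions(precision=4,suppress=True)
s=ctrl.get_state();print(s['tool_pos'],s['ee_rot'],s['wrist_force'],s['joint_positions'])
d=ctrl.get_image("wrist");np.savez("w0.npz",**d);cv2.imwrite("pics/w0.png",d["color"][:,:,::-1]);print(d["T"],d["intrinsics"])
```

```text
[ 0.5006 -0.0682  0.2048] [[ 0.9571  0.2898 -0.0016]
 [ 0.2898 -0.9571 -0.0002]
 [-0.0016 -0.0003 -1.    ]] [-0.2343 -0.3373 -0.1196] [-17.5574   3.3875  97.9207  -0.0393  78.7773  55.6047]
[[ 0.2905 -0.9228 -0.2529  0.5732]
 [-0.9569 -0.2803 -0.0765 -0.0458]
 [-0.0003  0.2642 -0.9645  0.3839]
 [ 0.      0.      0.      1.    ]] [[406.9501   0.     319.1758]
 [  0.     406.9501 241.4988]
 [  0.       0.       1.    ]]
```

View pics/w0.png

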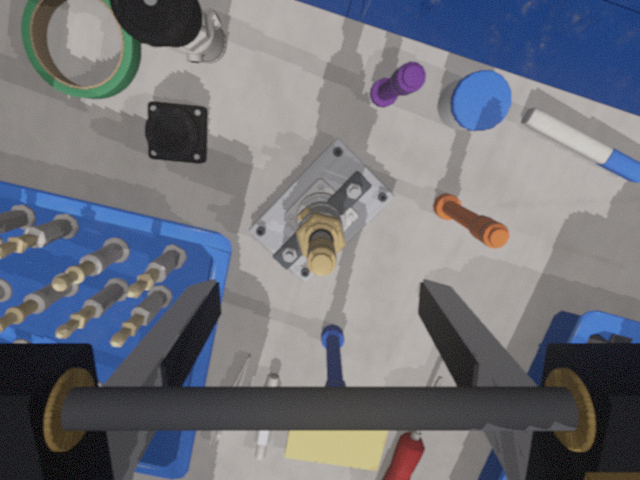

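The wrist view shows the stem's button at about (321, 263), between the open fingers; the orange look-alike at (490, 233) is clear of them.

Run:
```python
from h import *
import cv2
d=np.load("w0.npz");c=d["color"]
hsv=cv2.cvtColor(c,cv2.COLOR_RGB2HSV)
m=cv2.inRange(hsv,(12,70,60),(32,255,255));m[:, :285]=0;m[:,360:]=0;m[:195]=0;m[290:]=0
for y in range(200,285,6):
    x=np.flatnonzero(m[y]);print(y,(x.min(),x.max(),(x.min()+x.max())/2) if len(x) else 0)
s=np.load("side0.npz");
R=np.array([[.957,.29,0],[.29,-.957,0],[0,0,-1]])
for v in(261,264):
    p=onz(d,320.5,v,.161);print(p,R.T@(p-[.5006,-.0682,.161]))
```

```text
200 0
206 0
212 (np.int64(302), np.int64(308), np.float64(305.0))
218 (np.int64(298), np.int64(337), np.float64(317.5))
224 (np.int64(303), np.int64(339), np.float64(321.0))
230 (np.int64(297), np.int64(340), np.float64(318.5))
236 (np.int64(297), np.int64(342), np.float64(319.5))
242 (np.int64(299), np.int64(344), np.float64(321.5))
248 (np.int64(301), np.int64(341), np.float64(321.0))
254 (np.int64(303), np.int64(334), np.float64(318.5))
260 (np.int64(308), np.int64(335), np.float64(321.5))
266 (np.int64(308), np.int64(334), np.float64(321.0))
272 (np.int64(314), np.int64(329), np.float64(321.5))
278 0
284 0
[ 0.50384779 -0.06754595  0.161     ] [0.00329781 0.00031593 0.        ]
[ 0.502109   -0.06807553  0.161     ] [0.00148021 0.00031849 0.        ]
```

Emit:
{"method": "carry_out", "body": {"plan": [{"delta_pos": [1.5,0.5,20],"yaw": 0},{"delta_pos": [1.5,0.5,42],"yaw": 0},{"delta_pos": [1.5,0.5,64],"yaw": 0},{"delta_pos": [1.5,0.5,83],"yaw": 0},{"delta_pos": [1.5,0.5,83],"yaw": 0}], "grip": 0.6, "newtons": 5}}

```text
time: 2.15
tool_pos: [0.4991, -0.0696, 0.1195]
ee_rot: [[0.958, 0.285, -0.007], [0.285, -0.959, 0.002], [-0.006, -0.004, -1.0]]
wrist_force: [0.2, 0.3, 0.2]
opening: 0.0571
gripper_force: 0.0
```

Run:
```python
from bench import ctrl
import cv2,numpy as np
a=ctrl.get_image("wrist")["color"][:,:,::-1];b=ctrl.get_image("side")["color"][160:310,230:400,::-1]
o=np.zeros((600,800,3),np.uint8);o[:360,:480]=cv2.resize(a,(480,360));o[:282,480:]=cv2.resize(b,(320,282),interpolation=2);cv2.imwrite("pics/g0.png",o[:360])
s=ctrl.get_state();print(s['tool_pos'],s['wrist_force'],s['opening'])
```

```text
[ 0.50193145 -0.06999995  0.12253409] [-0.94791951 -0.03929152  0.20473939] 0.04927852729061592
```

View pics/g0.png

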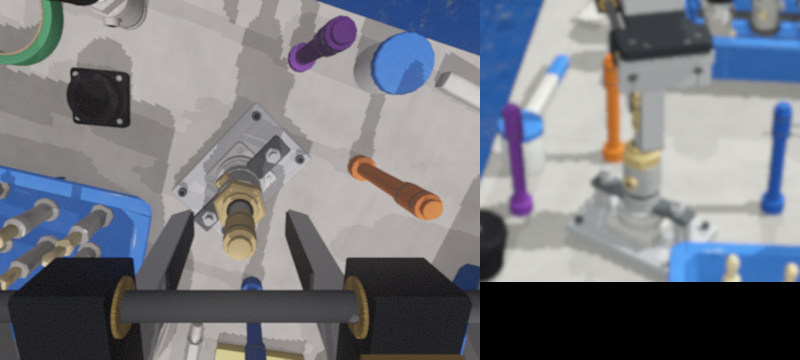

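Stem button is at about (239, 240) in the half-scale wrist view, midway between the fingertips (192 and 288), and the fingers straddle the head above the gland. Close gently.

Emit:
{"method": "carry_out", "body": {"plan": [{"delta_pos": [0,0,0],"yaw": 0},{"delta_pos": [0,0,0],"yaw": 0},{"delta_pos": [0,0,0],"yaw": 0},{"delta_pos": [0,0,0],"yaw": 0},{"delta_pos": [0,0,0],"yaw": 0}], "grip": 1, "newtons": 5}}

```text
time: 2.75
tool_pos: [0.503, -0.0688, 0.1231]
ee_rot: [[0.958, 0.288, 0.001], [0.288, -0.958, -0.0], [0.001, 0.001, -1.0]]
wrist_force: [-0.6, -0.1, 2.8]
opening: 0.0182
gripper_force: 5.0
```

Emit:
{"method": "carry_out", "body": {"plan": [{"delta_pos": [0,0,0],"yaw": 0},{"delta_pos": [0,0,0],"yaw": 0},{"delta_pos": [0,0,0],"yaw": 0}]}}

```text
time: 3.05
tool_pos: [0.5031, -0.0689, 0.1231]
ee_rot: [[0.958, 0.288, 0.001], [0.288, -0.958, -0.0], [0.001, 0.001, -1.0]]
wrist_force: [-1.2, 1.6, 4.2]
opening: 0.0179
gripper_force: 5.0
```

Emit:
{"method": "carry_out", "body": {"plan": [{"delta_pos": [0,0,0],"yaw": 0},{"delta_pos": [0,0,0],"yaw": 0},{"delta_pos": [0,0,0],"yaw": 0}], "newtons": 35}}

```text
time: 3.35
tool_pos: [0.5031, -0.0689, 0.1231]
ee_rot: [[0.958, 0.288, 0.001], [0.288, -0.958, -0.0], [0.001, 0.0, -1.0]]
wrist_force: [-1.3, -0.2, 4.9]
opening: 0.0174
gripper_force: 35.0
```

Emit:
{"method": "carry_out", "body": {"plan": [{"delta_pos": [0,0,-0.5],"yaw": 0},{"delta_pos": [0,0,-1],"yaw": 0},{"delta_pos": [0,0,-1],"yaw": 0},{"delta_pos": [0,0,-1],"yaw": 0}]}}

```text
time: 3.75
tool_pos: [0.5024, -0.0689, 0.1231]
ee_rot: [[0.958, 0.288, -0.0], [0.288, -0.958, 0.0], [-0.0, -0.0, -1.0]]
wrist_force: [0.5, -0.1, 1.0]
opening: 0.0176
gripper_force: 35.0
```

Emit:
{"method": "carry_out", "body": {"plan": [{"delta_pos": [0,0,-0.5],"yaw": 0},{"delta_pos": [0,0,-1],"yaw": 0},{"delta_pos": [0,0,-1],"yaw": 0},{"delta_pos": [0,0,-1],"yaw": 0}]}}

```text
time: 4.15
tool_pos: [0.5022, -0.0687, 0.1241]
ee_rot: [[0.958, 0.288, -0.001], [0.288, -0.958, 0.0], [-0.001, -0.001, -1.0]]
wrist_force: [0.4, 0.6, -2.5]
opening: 0.0174
gripper_force: 35.0
```

Emit:
{"method": "carry_out", "body": {"plan": [{"delta_pos": [0,0,-0.5],"yaw": 0},{"delta_pos": [0,0,-1],"yaw": 0},{"delta_pos": [0,0,-1],"yaw": 0},{"delta_pos": [0,0,-1],"yaw": 0}]}}

```text
time: 4.55
tool_pos: [0.5023, -0.0688, 0.1255]
ee_rot: [[0.958, 0.288, -0.0], [0.288, -0.958, 0.0], [-0.0, -0.0, -1.0]]
wrist_force: [0.1, -0.2, -1.3]
opening: 0.0175
gripper_force: 35.0
```

Emit:
{"method": "carry_out", "body": {"plan": [{"delta_pos": [0,0,-0.5],"yaw": 0},{"delta_pos": [0,0,-1],"yaw": 0},{"delta_pos": [0,0,-1],"yaw": 0},{"delta_pos": [0,0,-1],"yaw": 0}]}}

```text
time: 4.95
tool_pos: [0.5024, -0.0688, 0.1265]
ee_rot: [[0.958, 0.288, -0.0], [0.288, -0.958, -0.0], [-0.0, -0.0, -1.0]]
wrist_force: [-0.6, 0.3, -1.6]
opening: 0.0171
gripper_force: 35.0
```

Emit:
{"method": "carry_out", "body": {"plan": [{"delta_pos": [0,0,-0.5],"yaw": 0},{"delta_pos": [0,0,-1],"yaw": 0},{"delta_pos": [0,0,-1],"yaw": 0},{"delta_pos": [0,0,-1],"yaw": 0}]}}

```text
time: 5.35
tool_pos: [0.5025, -0.0689, 0.1275]
ee_rot: [[0.958, 0.288, -0.0], [0.288, -0.958, -0.0], [-0.0, 0.0, -1.0]]
wrist_force: [-0.2, -1.0, -2.0]
opening: 0.0175
gripper_force: 35.0
```

Emit:
{"method": "carry_out", "body": {"plan": [{"delta_pos": [0,0,-0.5],"yaw": 0},{"delta_pos": [0,0,-1],"yaw": 0},{"delta_pos": [0,0,-1],"yaw": 0},{"delta_pos": [0,0,-1],"yaw": 0}]}}

```text
time: 5.75
tool_pos: [0.5026, -0.0688, 0.1285]
ee_rot: [[0.958, 0.288, 0.0], [0.288, -0.958, 0.0], [0.0, 0.0, -1.0]]
wrist_force: [-1.2, 0.3, -2.2]
opening: 0.0178
gripper_force: 35.0
```

Emit:
{"method": "carry_out", "body": {"plan": [{"delta_pos": [0,0,-0.5],"yaw": 0},{"delta_pos": [0,0,-1],"yaw": 0},{"delta_pos": [0,0,-1],"yaw": 0},{"delta_pos": [0,0,-1],"yaw": 0}]}}

```text
time: 6.15
tool_pos: [0.5026, -0.0689, 0.1295]
ee_rot: [[0.958, 0.288, 0.0], [0.288, -0.958, -0.0], [0.0, 0.0, -1.0]]
wrist_force: [-0.4, -0.4, -0.7]
opening: 0.0173
gripper_force: 35.0
```

Emit:
{"method": "carry_out", "body": {"plan": [{"delta_pos": [0,0,-0.5],"yaw": 0},{"delta_pos": [0,0,-1],"yaw": 0},{"delta_pos": [0,0,-1],"yaw": 0},{"delta_pos": [0,0,-1],"yaw": 0}]}}

```text
time: 6.55
tool_pos: [0.5025, -0.0689, 0.1305]
ee_rot: [[0.958, 0.288, 0.0], [0.288, -0.958, 0.0], [0.0, -0.0, -1.0]]
wrist_force: [-0.7, 0.0, -0.6]
opening: 0.0174
gripper_force: 35.0
```

Emit:
{"method": "carry_out", "body": {"plan": [{"delta_pos": [0,0,-0.5],"yaw": 0},{"delta_pos": [0,0,-1],"yaw": 0},{"delta_pos": [0,0,-1],"yaw": 0},{"delta_pos": [0,0,-1],"yaw": 0}]}}

```text
time: 6.95
tool_pos: [0.5022, -0.0688, 0.1308]
ee_rot: [[0.958, 0.288, -0.001], [0.288, -0.958, 0.0], [-0.001, -0.0, -1.0]]
wrist_force: [0.4, -0.7, -6.6]
opening: 0.0177
gripper_force: 35.0
```

Emit:
{"method": "carry_out", "body": {"plan": [{"delta_pos": [0,0,-0.5],"yaw": 0},{"delta_pos": [0,0,-1],"yaw": 0},{"delta_pos": [0,0,-1],"yaw": 0},{"delta_pos": [0,0,-1],"yaw": 0}]}}

```text
time: 7.35
tool_pos: [0.5022, -0.0688, 0.1322]
ee_rot: [[0.958, 0.288, -0.001], [0.288, -0.958, 0.0], [-0.001, -0.0, -1.0]]
wrist_force: [1.6, -0.6, -7.5]
opening: 0.0175
gripper_force: 35.0
```

Take-up at TCP z ≈ 0.1307 (force jumps from about −1 to −6.6 N); target 0.1407.

Emit:
{"method": "carry_out", "body": {"plan": [{"delta_pos": [0,0,-0.7],"yaw": 0},{"delta_pos": [0,0,-1.4],"yaw": 0},{"delta_pos": [0,0,-2.1],"yaw": 0},{"delta_pos": [0,0,-2.8],"yaw": 0},{"delta_pos": [0,0,-2.8],"yaw": 0}]}}

```text
time: 7.85
tool_pos: [0.5022, -0.0688, 0.135]
ee_rot: [[0.958, 0.288, -0.001], [0.288, -0.958, 0.0], [-0.001, -0.0, -1.0]]
wrist_force: [0.7, -0.9, -9.3]
opening: 0.0173
gripper_force: 35.0
```

Emit:
{"method": "carry_out", "body": {"plan": [{"delta_pos": [0,0,-0.7],"yaw": 0},{"delta_pos": [0,0,-1.4],"yaw": 0},{"delta_pos": [0,0,-2.1],"yaw": 0},{"delta_pos": [0,0,-2.8],"yaw": 0},{"delta_pos": [0,0,-2.8],"yaw": 0}]}}

```text
time: 8.35
tool_pos: [0.5022, -0.0688, 0.1378]
ee_rot: [[0.958, 0.288, -0.001], [0.288, -0.958, 0.0], [-0.001, -0.0, -1.0]]
wrist_force: [0.1, -0.4, -11.8]
opening: 0.0175
gripper_force: 35.0
```

Emit:
{"method": "carry_out", "body": {"plan": [{"delta_pos": [0,0,-0.7],"yaw": 0},{"delta_pos": [0,0,-1.4],"yaw": 0},{"delta_pos": [0,0,-2.1],"yaw": 0},{"delta_pos": [0,0,-2.8],"yaw": 0},{"delta_pos": [0,0,-2.8],"yaw": 0}]}}

```text
time: 8.85
tool_pos: [0.5022, -0.0687, 0.1406]
ee_rot: [[0.958, 0.288, -0.001], [0.288, -0.958, 0.0], [-0.001, -0.0, -1.0]]
wrist_force: [0.9, -0.7, -14.6]
opening: 0.0177
gripper_force: 35.0
```

Emit:
{"method": "carry_out", "body": {"plan": [{"delta_pos": [0,0,0],"yaw": 0},{"delta_pos": [0,0,0],"yaw": 0},{"delta_pos": [0,0,0],"yaw": 0}]}}

```text
time: 9.15
tool_pos: [0.5023, -0.0688, 0.1406]
ee_rot: [[0.958, 0.288, -0.001], [0.288, -0.958, 0.0], [-0.001, -0.0, -1.0]]
wrist_force: [0.7, -0.5, -15.0]
opening: 0.0173
gripper_force: 35.0
```

The force rises linearly with the lift, with no slip and little side load. It reads about 14.8 N, against 14.2 N expected.

Run:
```python
from bench import ctrl
s=ctrl.get_state();print(s['tool_pos'],s['wrist_force'],s['wrist_torque'],s['gripper_force'])
print(ctrl.hand_in())
```

```text
[ 0.50227247 -0.06875077  0.14064924] [  0.70387618  -0.45016876 -15.01304418] [-0.19430255 -0.15272351  0.02930856] 34.99654412269592
the job is handed in; nothing more can be done
None
```

The job is handed in: the stem took up the spring after about 7.5 mm of free play and is held, still gripped, about 10 mm further (wrist force about 15 N); the finished valve and grease pot were not touched.

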